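# Screw the blade antenna into the clamped port

## Robot

A 6-joint arm with a two-finger parallel gripper is mounted at the origin on the work surface. World frame = base frame: x ahead of the robot, y to its left, z up, the work surface at z = 0. Lengths are in m, angles in rad, forces in N, time in s.
With the tool pointing down it reaches from about 0.275 to 0.85 m from the base axis. Payload 19 kg.
Tool frame: the origin (TCP) lies at the centre of the arm's flange, where the gripper is bolted on; the fingertips stand 173 mm ahead of it and the grasp point (between the pads) lies 155 mm ahead of it; x points along the fingers, z is the direction in which the jaws open and shut, and the axes are right-handed (so a half turn about x gives the same grasp; the last joint's range is limited). The gripper opens to 85 mm and grips with 20 to 120 N. Pads are 22 mm wide; open, the fingers measure 114 mm over their backs; the gripper's body (76 mm by 85 mm) begins 54 mm behind the grasp point. The pads swing forward as they close: fully open they stand 13 mm farther back than shut.
Start: joints at [-1.484, 0.15, 1.437, -0, 1.554, -0.134], TCP at [0.126, -0.561, 0.405] pointing down, gripper open.
Joint ranges: [-2.8, 2.8], [-0.68, 2.1], [0.12, 2.68], [-1.39, 4.53], [0.16, 2.79], [-2.81, 2.81]. Speed limits (rad/s): [1.89, 1.89, 2.22, 3.01, 3.01, 3.01].

## Interface

Orientations are given as a unit quaternion [x, y, z, w].
In Python, from plant import telemetry, viewer, order gives the robot as it stands.
- The arm moves only by the tool send_rows, never from a script. Its argument "series" is a list of rows, each an object with "claw": the closure in counts, from 0 (fully open) to 255 (shut); "linear": the shift along the tool's x, y, z in units of 25 mm (1.0 is 25 mm), a list of three; "spin": the turn about the tool's x in units of 5 degrees (1.0 is 5 degrees). In form: [{"claw": claw, "linear": [tx, ty, tz], "spin": spin}, ...]. A call has 1 to 12 rows; each row shifts and turns the commanded pose from where the row before left it, along the tool's axes as they then stand; what a row does not reach is not made up. A row lasts 1/12 s, in which the tool goes at most 41.7 mm and 7.16 degrees, less where a joint would pass 70% of its speed; a pose out of reach is approached as far as the arm can. A call is refused whole if a number of a shift passes 1 or a number of a turn 1, either way. A call with a gripper value outside its range is refused whole. The fingers move at their own pace and stop on an object; "grip_force" is the grip in N (left out, the last holds). Time passes only in rows, so rows that do not move let the fingers close. It gives the time, the measured TCP pose, the force and the opening at its end, in the units of the state.
- telemetry.get_state(): the state, without advancing time (a new reading comes with each control period).
- viewer.capture(name): name is "side" or "top" or "wrist"; returns a dict with "pixels" (420x560x3 uint8, blue, green, red), "depth" (420x560 float32, m along the optical axis (not along the pixel's ray), 0 where there is no reading), "intrinsics" (3x3 intrinsics, pixels), "extrinsics" (4x4, takes a point from world to camera coordinates); the wrist camera has in their place "hand_eye" (4x4, takes a point from camera to tool coordinates, whose origin is the TCP and whose axes are the tool frame's). Camera axes: x right, y down, z forward; pixel columns grow to the right and rows downward; lengths in m; the calibration is good to about 2 mm. A picture is of the moment at which its call begins: read the wrist's pose just before it.
- order.hand_in(): hands the job in, once; it reports no verdict.
Trained networks look in a picture, given as the dict that the camera call returned (one of the last four; its "shot" number tells which), for a name from the list of things; names that differ only in an ending like _2 or _b are one class to them, and where a whole thing is asked for, a point or a joint stands for the part that bears it (a point fixed in the world has none). Each returns a list of dicts, best first, with "score" (0 to 1); they miss things now and then, are a little off and sometimes report something else, mostly with a low value. They report only what shows in the picture. A call takes as long as a camera call. They do not tell look-alikes from the thing itself.
- viewer.look_for(target, picture): "bbox" ([left, top, right, bottom] in pixels, round what is visible of it).
- viewer.mark_of(target, picture): "centre" ([column, row] in pixels: a listed point, or the origin of a listed thing).
The state is a dict: "clock": time; "qpos": joint angles; "qvel": joint speeds; "tau": joint torques, N m; "tool_pos": TCP position; "tool_rot": TCP orientation; "contact_force": force on the tool from outside, world axes, zero at the start; "ft_torque": the same for the moment, N m; "grip_width": finger opening in m.
Only numpy, scipy, OpenCV 4.12 (cv2) and the standard library are available. Lean on these libraries where they do the work, as an engineer would, in place of code of your own. Each camera call takes 0.05 s, during which the arm holds its last target.

## Task

Take the black antenna with the yellow band out of the rack, let its lugs gently into the notches of the clamped brass port, and screw it in clockwise until you feel the seal begin to resist, then a twelfth of a turn (30 degrees) more and stop. Do not overtighten or force anything; let go, leaving the antenna upright in the port, and do not disturb the other antenna, the jar or the mug.

Things in the scene. Friction and masses are not known exactly. Their poses are not given: they have to be found in the camera images.
- antenna_blade (a point): the antenna to fit: flat black upright blade with a yellow band near its top, 34 mm wide (its x), 14 mm thick (its y), 85 mm tall; 130 to 210 g in all. This point is the blade's centre, z points up. Below the blade: a steel flange 54 mm across, 8 mm thick, its underside 50.5 mm below this point, then the spigot. It starts upright, hung by its flange in either hole of the rack, turned any way
- antenna_foot (a point): bottom centre of that antenna's brass spigot, 84.5 mm below the blade's centre, same axes. The spigot is 28 mm across and 34 mm long with a tapered end. Two round lugs 6 mm thick stick out along its +x and -x (in line with the blade's width), 41 mm tip to tip, their axis 14 mm above this point. Half a turn makes no difference
- port: the clamped female port: brass ring 62 mm across, mouth up, in a clamp on a blue base 150 mm (its x) by 100 mm (its y), fixed to the bench. Origin on the bench below its axis. White marks on the rim at its +x and -x show the two lug notches: the antenna goes in with its blade in line with the port's x axis, either way round, within about 4 degrees
- mouth (a point): centre of the port's mouth, level with the rim, 75 mm above the bench. Bore 30 mm across. Lugs in the notches, the antenna drops until they rest on the notch floor, spigot bottom about 26.6 mm below this point. Then it turns clockwise (from above) in a coarse thread: down 24 mm per turn (0.67 mm per 10 degrees), dead stop near 100 degrees, 0.6 mm play up and down; friction holds it when let go
- rack: fixed grey plastic plate 90 mm (its x) by 190 mm (its y), its top 56 mm above the bench, with two 46 mm holes 50 mm from its centre along its +y and -y. Origin on the bench below its centre
- spare_blade (a point): centre of the blade of a second antenna of the same size, white with a blue band, in the other hole of the rack; leave it alone
- capjar: loose small jar, 56 mm across and 75 mm tall, leave alone
- mug: loose mug, 80 mm across and 90 mm tall, leave alone
- bore (a point): point on the port's axis 30 mm below the mouth. Near here lies a sprung rubber seal (5 N per mm) whose height differs each time and is not measured: the turning spigot meets it somewhere between 12 and 58 degrees. Held at the thread's height, the hand then feels an upward push growing to 2 to 8 N before the thread takes it, and a little more torque. 30 degrees loads the seal to about 10 N; over 18 N crushes it
There are look-alikes about, which are no part of the job. Leave any green or pink look-alike of the part that bears antenna_blade alone.

How it is judged:
On the way, in this order (a step that is already met when the one before it is completed fails the run):
1. the antenna's spigot is down in the port with its lugs in the notches, the seal not yet compressed (z of antenna_foot in the frame of mouth below -0.025 m and horizontal distance between antenna_foot and mouth below 0.003 m and contact force between antenna and seal_c0 below 3.5 N), for 0.1 s.
2. the antenna is screwed in until it presses on the seal with more than 4.5 N (contact force between antenna and seal_c0 above 4.5 N and horizontal distance between antenna_foot and mouth below 0.003 m), for 0.1 s.
At the end, for the whole second after the job is handed in: the antenna stands upright (within 4.5 degrees), still and released in the port, screwed in so that it keeps pressing on the sprung rubber seal with 4.5 to 14.5 N (about 15 to 47 degrees past the point where the seal began to resist) (all of step 2 and contact force between antenna and seal_c0 below 14.5 N and z of antenna_foot in the frame of mouth below -0.025 m and angle between antenna_blade's own z axis and vertical below 0.08 rad and linear speed of antenna below 0.01 m/s); the robot touches nothing.
It fails at once if the seal is pressed with more than 18 N (overtightened) (contact force between antenna and seal_c0 above 18 N).
It fails at once if the antenna is forced against the port with more than 50 N (contact force between antenna and port above 50 N).
It fails at once if the other antenna, the jar or the mug is moved more than 20 mm (distance of any of spare_blade, capjar, mug from where it was at the start of the episode above 0.02 m).
It also fails if it takes over 70 s, if anything falls off the work surface, if the arm or the gripper's body presses on something with over 40 N, if the wrist force passes 120 N, or if a joint passes its speed limit or range.

## Working session

There is one attempt and no reset: what is moved stays moved. The work goes in short steps, Python scripts to look and compute and a tool call to move; the robot and the scene stay as the last step left them, time stands still between calls to the robot, and variables do not carry over. Pictures are saved under pics/ and viewed, and the job is handed in when it is done.

Besides the shell and the picture viewer there is one more tool, called after "Emit:" by a JSON object that holds its "name" and its "arguments". send_rows: Moves the arm, as the interface text tells. Its arguments: {"type":"object","properties":{"series":{"type":"array","items":{"type":"object","properties":{"claw":{"type":"number"},"linear":{"type":"array","items":{"type":"number"}},"spin":{"type":"number"}}}},"grip_force":{"type":"number"}},"required":["series"]}

```bash
mkdir -p pics; ls; cat > h.py <<'E'
import numpy as np, cv2
from plant import telemetry, viewer, order
def save(n,c): cv2.imwrite('pics/'+n+'.png',c['pixels'])
E
python3 - <<'E'
from h import *
s=telemetry.get_state(); print(s)
for n in('top','side','wrist'):
    c=viewer.capture(n); save(n+'0',c)
    print(n,c['intrinsics'].tolist() if hasattr(c['intrinsics'],'tolist') else c['intrinsics'], c.get('extrinsics',c.get('hand_eye')))
    for t in('antenna_blade','spare_blade','mouth','rack','capjar','mug','antenna_foot','port'):
        print(t,[(np.round(r['centre']).tolist(),round(r['score'],2)) for r in viewer.mark_of(t,c)][:4])
E
```

```text
pics
{'clock': 0.0, 'qpos': array([-1.48402891e+00,  1.50975680e-01,  1.43802602e+00,  2.86425187e-05,
        1.55377395e+00, -1.34011271e-01]), 'qvel': array([ 0.00103497, -0.00146958,  0.00071175,  0.00072076,  0.00050432,
        0.00172832]), 'tau': array([-6.41806200e-04, -7.13037515e+01, -5.70877039e+01, -5.57558667e-05,
        9.02161613e-03,  5.79385551e-05]), 'tool_pos': array([ 0.12589449, -0.56101326,  0.4040837 ]), 'tool_rot': array([ 0.4421837 ,  0.55232043, -0.44156442,  0.55175772]), 'contact_force': array([ 0.17260987, -0.20698226,  0.30331854]), 'ft_torque': array([-0.00574975, -0.01308   ,  0.00310565]), 'grip_width': 0.08504623576877503}
top [[436.1820393165888, 0.0, 279.0614210462912], [0.0, 436.1820393165888, 216.9237109990478], [0.0, 0.0, 1.0]] [[-0.00935837 -0.99979517  0.01794572 -0.01214993]
 [-0.99101249  0.00687825 -0.13359243  0.54436792]
 [ 0.13344164 -0.01903464 -0.99087386  1.03872279]
 [ 0.          0.          0.          1.        ]]
antenna_blade [([194.0, 226.0], 0.97), ([206.0, 181.0], 0.89), ([209.0, 270.0], 0.78), ([137.0, 236.0], 0.76)]
spare
[... 799 characters left out ...]
 0.75), ([228.0, 227.0], 0.46), ([228.0, 224.0], 0.3)]
mug [([144.0, 292.0], 0.92)]
antenna_foot [([349.0, 227.0], 0.94), ([343.0, 204.0], 0.79), ([228.0, 229.0], 0.65), ([325.0, 235.0], 0.62)]
port [([228.0, 239.0], 0.74)]
wrist [[293.00375376874723, 0.0, 274.34763775112947], [0.0, 293.00375376874723, 208.59116878535096], [0.0, 0.0, 1.0]] [[-3.59908389e-04 -2.64734400e-01  9.64321299e-01  3.07392506e-02]
 [ 8.80069300e-04 -9.64321072e-01 -2.64734010e-01  6.72027606e-02]
 [ 9.99999548e-01  7.53389580e-04  5.80051862e-04  1.20565965e-03]
 [ 0.00000000e+00  0.00000000e+00  0.00000000e+00  1.00000000e+00]]
antenna_blade []
spare_blade []
mouth []
rack []
capjar []
mug []
antenna_foot []
port []
```

View pics/top0.png

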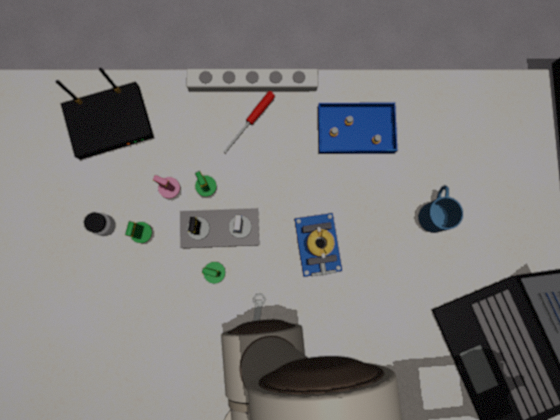

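View pics/side0.png

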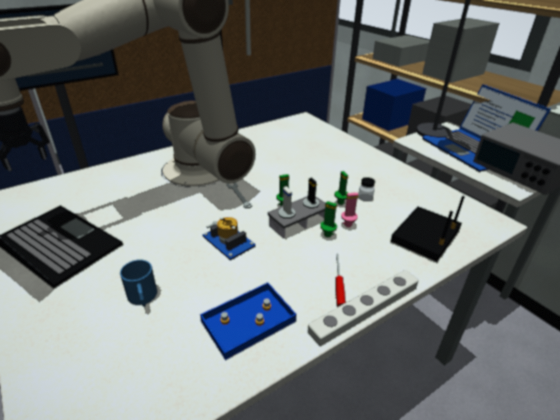

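The black antenna is at top (196,228) and side (312,192). The white spare is at top (239,226). The look-alikes are green at top (206,184), (213,271) and (139,232), and pink at (168,187). The port is at (320,242). I'll crop closely and triangulate.

```bash
cat >> h.py <<'E'
def ray_pt(c,u,v,z):
    K=c['intrinsics'];E=np.array(c['extrinsics']);R=E[:3,:3];t=E[:3,3]
    d=R.T@np.linalg.inv(K)@np.array([u,v,1.]);o=-R.T@t
    return o+d*(z-o[2])/d[2]
def dpt(c,u,v,w=1):
    K=c['intrinsics'];E=np.array(c['extrinsics'])
    D=c['depth'][int(v)-w:int(v)+w+1,int(u)-w:int(u)+w+1];D=np.median(D[D>0])
    p=np.linalg.inv(K)@np.array([u,v,1.])*D
    return E[:3,:3].T@(p-E[:3,3])
def tri(cs,uvs):
    Ps=[c['intrinsics']@np.array(c['extrinsics'])[:3] for c in cs]
    X=cv2.triangulatePoints(Ps[0],Ps[1],np.array(uvs[0],float).reshape(2,1),np.array(uvs[1],float).reshape(2,1))[:,0]
    return X[:3]/X[3]
E
python3 - <<'E'
from h import *
T=viewer.capture('top');S=viewer.capture('side')
for t in('antenna_blade','spare_blade','mouth','rack','capjar','mug','port'):
    a=viewer.mark_of(t,T);b=viewer.mark_of(t,S)
    for r in a:
        for q in b:
            print(t,np.round(r['centre']),np.round(q['centre']),np.round(tri([T,S],[r['centre'],q['centre']]),3), np.round(dpt(T,*r['centre']),3))
crop=np.hstack([cv2.resize(T['pixels'][195:285,165:345],None,fx=4,fy=4,interpolation=cv2.INTER_CUBIC)])
cv2.imwrite('pics/c1.png',crop)
cv2.imwrite('pics/c2.png',cv2.resize(S['pixels'][165:265,190:390],None,fx=4,fy=4,interpolation=cv2.INTER_CUBIC))
E
```

```text
antenna_blade [209. 272.] [330. 212.] [ 0.459  0.22  -0.039] [0.411 0.142 0.129]
antenna_blade [209. 272.] [345. 184.] [0.479 0.217 0.097] [0.411 0.142 0.129]
antenna_blade [209. 272.] [350. 202.] [0.487 0.233 0.022] [0.411 0.142 0.129]
antenna_blade [209. 272.] [283. 184.] [0.41  0.147 0.084] [0.411 0.142 0.129]
antenna_blade [209. 272.] [140. 293.] [ 0.454 -0.111 -0.081] [0.411 0.142 0.129]
antenna_blade [206. 182.] [330. 212.] [0.625 0.162 0.086] [0.613 0.151 0.126]
antenna_blade [206. 182.] [345. 184.] [0.622 0.168 0.179] [0.613 0.151 0.126]
antenna_blade [206. 182.] [350. 202.] [0.638 0.18  0.119] [0.613 0.151 0.126]
antenna_blade [206. 182.] [283. 184.] [0.575 0.097 0.202] [0.613 0.151 0.126]
antenna_blade [206. 182.] [140. 293.] [ 0.681 -0.145  0.184] [0.613 0.151 0.126]
antenna_blade [162. 184.] [330. 212.] [0.607 0.238 0.061] [0.61  0.249 0.126]
antenna_blade [162. 184.] [345. 184.] [0.604 0.241 0.152] [0.61  0.249 0.126]
antenna_blade [162. 184.] [350. 202.] [0.618 0.259 0.087] [0.61  0.249 0.126]
antenna_blade [162. 184.] [283. 184.] [0.563 0.156 0.2  ] [0.61  0.249 0.126]
[... 758 characters left out ...]
9 0.139 0.137] [0.506 0.171 0.128]
antenna_blade [196. 229.] [140. 293.] [ 0.596 -0.124  0.125] [0.506 0.171 0.128]
spare_blade [240. 226.] [291. 199.] [0.521 0.083 0.105] [0.511 0.072 0.149]
mouth [320. 245.] [230. 225.] [ 0.476 -0.108  0.056] [ 0.474 -0.114  0.05 ]
rack [221. 229.] [298. 218.] [0.518 0.13  0.013] [0.513 0.124 0.057]
rack [221. 229.] [363. 198.] [0.584 0.191 0.105] [0.513 0.124 0.057]
capjar [107. 227.] [363. 196.] [0.528 0.418 0.005] [0.521 0.397 0.057]
mug [433. 218.] [141. 291.] [ 0.543 -0.41   0.005] [ 0.532 -0.38   0.088]
port [315. 240.] [229. 240.] [ 0.489 -0.109  0.008] [ 0.484 -0.1    0.076]
port [315. 240.] [289. 198.] [ 0.529 -0.032  0.169] [ 0.484 -0.1    0.076]
```

View pics/c1.png

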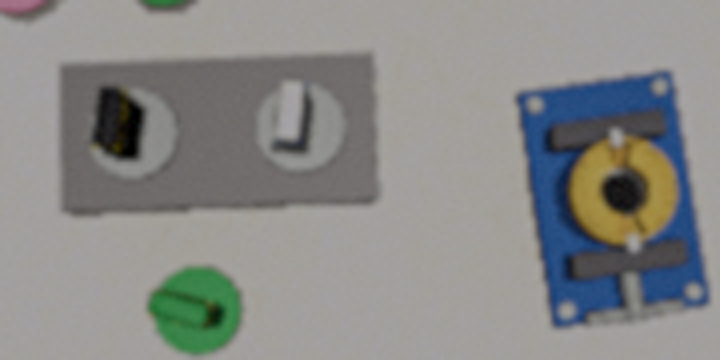

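View pics/c2.png

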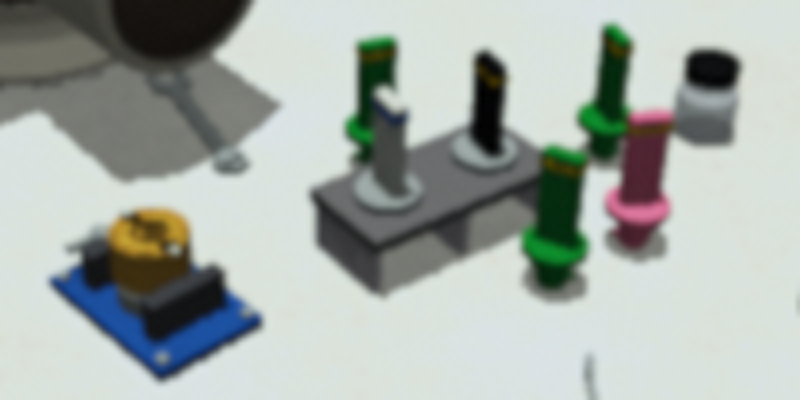

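```bash
cat >> h.py <<'E'
from scipy.spatial.transform import Rotation as Rot
def plan(tgt,yaw_z=None):
    """tgt TCP world; print needed shift in tool units, spin to make tool z yaw = yaw_z (deg, mod 180)"""
    s=telemetry.get_state();R=Rot.from_quat(s['tool_rot']).as_matrix()
    d=R.T@(np.array(tgt)-s['tool_pos'])/0.025
    yz=np.degrees(np.arctan2(R[1,2],R[0,2]))
    print('pos',np.round(s['tool_pos'],4),'clock',round(s['clock'],2),'q',np.round(s['qpos'],3))
    print('units shift',np.round(d,2),'yawz',round(yz,2),'toolx',np.round(R[:,0],4),'tooly',np.round(R[:,1],3))
    if yaw_z is not None: print('spin units needed (mod 36)',np.round(-(yaw_z-yz)/5,2),'F',np.round(s['contact_force'],1),np.round(s['ft_torque'],2))
E
python3 - <<'E'
from h import *
T=viewer.capture('top');S=viewer.capture('side')
f=lambda x,y:(165+x/4,195+y/4)
print('flange',ray_pt(T,*f(133,133),.064),'bladetop',[ray_pt(T,*f(*p),.149) for p in((101,88),(138,93),(95,150),(104,120))])
print('rim', ray_pt(T,*f(623,190),.075),'marks',ray_pt(T,*f(616,135),.075),ray_pt(T,*f(633,243),.075))
print('base',[ray_pt(T,*f(*p),.01) for p in((535,105),(660,87),(567,310),(694,290))])
plan([.506,.166,.40],0)
E
```

```text
flange [0.51463942 0.17701276 0.064     ] bladetop [array([0.53030431, 0.18074033, 0.149     ]), array([0.52739192, 0.16043834, 0.149     ]), array([0.49612252, 0.18340176, 0.149     ]), array([0.51259669, 0.17878814, 0.149     ])]
rim [ 0.47744454 -0.1137659   0.075     ] marks [ 0.5101236  -0.11033074  0.075     ] [ 0.44619313 -0.11896719  0.075     ]
base [array([ 0.53646753, -0.06673233,  0.01      ]), array([ 0.54738647, -0.146126  ,  0.01      ]), array([ 0.40788832, -0.08467094,  0.01      ]), array([ 0.41952627, -0.16418137,  0.01      ])]
pos [ 0.1259 -0.561   0.4047] clock 2.25 q [-1.484  0.151  1.437 -0.     1.554 -0.134]
units shift [  0.19  21.2  -25.04] yawz -77.35 toolx [-0.e+00  1.e-04 -1.e+00] tooly [ 0.976  0.219 -0.   ]
spin units needed (mod 36) -15.47 F [-0.3 -0.4  0.4] [ 0.02  0.02 -0.03]
```

Emit:
{"name": "send_rows", "arguments": {"series": [{"claw":0,"linear":[0.16,0.98,-0.8],"spin":0},{"claw":0,"linear":[0.16,0.98,-0.8],"spin":0},{"claw":0,"linear":[0.16,0.98,-0.8],"spin":0},{"claw":0,"linear":[0.16,0.98,-0.8],"spin":0},{"claw":0,"linear":[0.16,0.98,-0.8],"spin":0},{"claw":0,"linear":[0.16,0.98,-0.8],"spin":0},{"claw":0,"linear":[0.16,0.98,-0.8],"spin":0},{"claw":0,"linear":[0.16,0.98,-0.8],"spin":0},{"claw":0,"linear":[0.16,0.98,-0.8],"spin":0}]}}

```text
clock: 3.0
tool_pos: [0.3022, -0.3357, 0.3687]
tool_rot: [0.442, 0.552, -0.442, 0.552]
contact_force: [0.4, -0.8, 0.9]
grip_width: 0.0857
```

Emit:
{"name": "send_rows", "arguments": {"series": [{"claw":0,"linear":[0.16,0.98,-0.8],"spin":0},{"claw":0,"linear":[0.16,0.98,-0.8],"spin":0},{"claw":0,"linear":[0.16,0.98,-0.8],"spin":0},{"claw":0,"linear":[0.16,0.98,-0.8],"spin":0},{"claw":0,"linear":[0.16,0.98,-0.8],"spin":0},{"claw":0,"linear":[0.16,0.98,-0.8],"spin":0},{"claw":0,"linear":[0.16,0.98,-0.8],"spin":0},{"claw":0,"linear":[0.16,0.98,-0.8],"spin":0},{"claw":0,"linear":[0.16,0.98,-0.8],"spin":0},{"claw":0,"linear":[0,0,0],"spin":0}]}}

```text
clock: 3.83
tool_pos: [0.4793, -0.1097, 0.332]
tool_rot: [0.441, 0.553, -0.441, 0.552]
contact_force: [0.4, -0.6, -0.4]
grip_width: 0.0855
```

```bash
cat >> h.py <<'E'
def wcap(name):
    s=telemetry.get_state();c=viewer.capture('wrist');H=np.array(c['hand_eye'])
    M=np.eye(4);M[:3,:3]=Rot.from_quat(s['tool_rot']).as_matrix();M[:3,3]=s['tool_pos']
    c['extrinsics']=np.linalg.inv(M@H);save(name,c);np.savez('pics/'+name+'.npz',E=c['extrinsics'],K=c['intrinsics'],D=c['depth'],P=c['pixels']);return c
def load(name):
    z=np.load('pics/'+name+'.npz');return dict(extrinsics=z['E'],intrinsics=z['K'],depth=z['D'],pixels=z['P'])
E
python3 - <<'E'
from h import *
c=wcap('w1'); plan([.51,.17,.33],103)
E
```

```text
pos [ 0.4784 -0.1113  0.3322] clock 3.88 q [-0.386  0.012  1.735  0.     1.396  0.961]
units shift [  0.1    3.74 -10.69] yawz -77.16 toolx [-6.e-04  7.e-04 -1.e+00] tooly [ 0.975  0.222 -0.   ]
spin units needed (mod 36) -36.03 F [-0.9 -0.   0. ] [-0.01 -0.03  0.04]
```

View pics/w1.png

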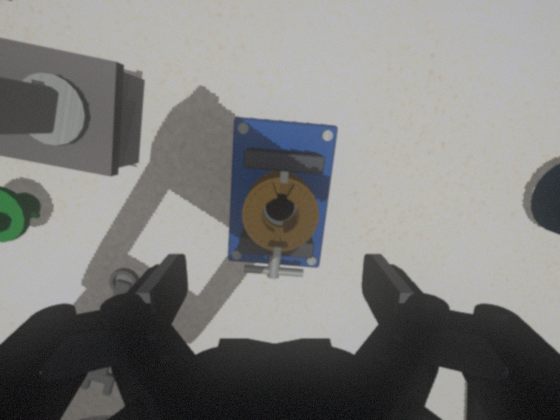

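The ring is centred near (281,213), with white notch marks near (284,177) and (276,250).

```bash
python3 - <<'E'
from h import *
c=load('w1')
im=c['pixels']; hsv=cv2.cvtColor(im,cv2.COLOR_BGR2HSV)
cv2.imwrite('pics/w1c.png',cv2.resize(im[105:285,210:360],None,fx=4,fy=4,interpolation=cv2.INTER_CUBIC)[:600] if 0 else cv2.resize(im[140:285,215:350],None,fx=4,fy=4,interpolation=cv2.INTER_CUBIC))
m=cv2.inRange(hsv,(12,90,60),(30,255,255)); m[:160]=0
n,l,st,ce=cv2.connectedComponentsWithStats(m); i=1+np.argmax(st[1:,4]);print(st[i])
# depth-based: all rim points z~.075
K=c['intrinsics'];E=c['extrinsics'];M=np.linalg.inv(E)
v,u=np.mgrid[140:290,200:370];D=c['depth'][140:290,200:370]
P=np.stack([(u-K[0,2])/K[0,0]*D,(v-K[1,2])/K[1,1]*D,D],-1)@M[:3,:3].T+M[:3,3]
z=P[...,2]; print(np.histogram(z,bins=np.arange(-.01,.1,.005)))
sel=(z>.068)&(z<.082)&(m[140:290,200:370]>0)
q=P[sel]; print('rim z median',np.median(q[:,2]))
for zr in(.075,):
    cnt=cv2.findContours((l==i).astype(np.uint8),cv2.RETR_EXTERNAL,cv2.CHAIN_APPROX_NONE)[0][0][:,0]
    W=np.array([ray_pt(c,*p,zr) for p in cnt])[:,:2].astype(np.float32)
    print('ring circ',cv2.minEnclosingCircle(W),cv2.fitEllipse(W))
sel2=(z>.068)&(z<.082); Q=P[sel2][:,:2].astype(np.float32); print('depth rim circ',cv2.minEnclosingCircle(Q))
E
```

```text
[ 243  173   75   78 3380]
(array([   0, 6066, 6485,   73, 4506,   99,   32,  185,  501,  215,   99,
       2845,   98,  387,  193,  170, 1837, 1362,    0,    0,    0]), array([-0.01 , -0.005,  0.   ,  0.005,  0.01 ,  0.015,  0.02 ,  0.025,
        0.03 ,  0.035,  0.04 ,  0.045,  0.05 ,  0.055,  0.06 ,  0.065,
        0.07 ,  0.075,  0.08 ,  0.085,  0.09 ,  0.095]))
rim z median 0.07486180126115874
ring circ ((0.48203593492507935, -0.11425337940454483), 0.032697923481464386) ((0.48160499334335327, -0.11448858678340912), (0.05887439474463463, 0.06110082566738129), 160.77520751953125)
depth rim circ ((0.48013734817504883, -0.1149480938911438), 0.036337338387966156)
```

View pics/w1c.png

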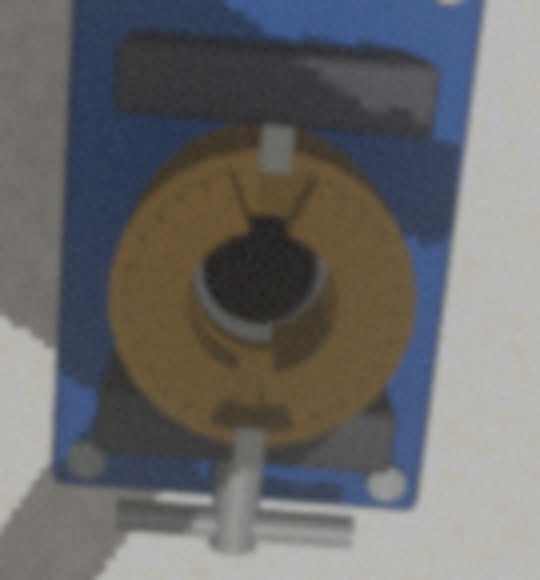

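```bash
cat >> h.py <<'E'
def ringpts(c,pts,z=.075):
    W=np.array([ray_pt(c,*p,z) for p in pts]); return W
def circ(W):
    A=np.c_[2*W[:,:2],np.ones(len(W))];b=(W[:,:2]**2).sum(1);x=np.linalg.lstsq(A,b,rcond=None)[0]
    return x[:2],np.sqrt(x[2]+x[0]**2+x[1]**2)
E
python3 - <<'E'
from h import *
c=load('w1')
g=lambda x,y:(215+(x+.5)/4-.5,140+(y+.5)/4-.5)
print(circ(ringpts(c,[g(*p) for p in((108,297),(415,297),(200,160),(330,160),(150,405),(375,405),(200,437),(320,437))])))
m=ringpts(c,[g(278,150),g(250,436)]);print(m,np.degrees(np.arctan2(*(m[0]-m[1])[[1,0]])))
n=ringpts(c,[g(270,228),g(252,412)]);print('notch',n,np.degrees(np.arctan2(*(n[0]-n[1])[[1,0]])))
b=ringpts(c,[(243,129),(327,134),(235,255),(312,261)],.012);print('bolts',b,[np.degrees(np.arctan2(*(d)[[1,0]])) for d in(b[0]-b[2],b[1]-b[3],b[0]-b[1])],b.mean(0))
E
```

```text
(array([ 0.47997087, -0.11536796]), np.float64(0.031544141701555325))
[[ 0.51100089 -0.11127893  0.075     ]
 [ 0.45141998 -0.11946548  0.075     ]] 7.823576892914024
notch [[ 0.49551779 -0.11333397  0.075     ]
 [ 0.45672032 -0.11866452  0.075     ]] 7.823124796281357
bolts [[ 0.53770113 -0.06666413  0.012     ]
 [ 0.55107814 -0.14591179  0.012     ]
 [ 0.4081054  -0.08372146  0.012     ]
 [ 0.41973514 -0.16582956  0.012     ]] [np.float64(7.498143237726489), np.float64(8.623032931468853), np.float64(99.58120859657753)] [ 0.47915495 -0.11553173  0.012     ]
```

Emit:
{"name": "send_rows", "arguments": {"series": [{"claw":0,"linear":[0,0,0],"spin":-1},{"claw":0,"linear":[0,0,0],"spin":-1},{"claw":0,"linear":[0,0,0],"spin":-1},{"claw":0,"linear":[0,0,0],"spin":-1},{"claw":0,"linear":[0,0,0],"spin":-1},{"claw":0,"linear":[0,0,0],"spin":-1},{"claw":0,"linear":[0,0,0],"spin":-1},{"claw":0,"linear":[0,0,0],"spin":-1},{"claw":0,"linear":[0,0,0],"spin":-1},{"claw":0,"linear":[0,0,0],"spin":-1},{"claw":0,"linear":[0,0,0],"spin":-1},{"claw":0,"linear":[0,0,0],"spin":-1}]}}

```text
clock: 4.88
tool_pos: [0.4769, -0.1139, 0.3329]
tool_rot: [0.105, 0.699, -0.105, 0.699]
contact_force: [0.5, -0.5, -0.4]
grip_width: 0.0853
```

Emit:
{"name": "send_rows", "arguments": {"series": [{"claw":0,"linear":[0,0,0],"spin":-1},{"claw":0,"linear":[0,0,0],"spin":-1},{"claw":0,"linear":[0,0,0],"spin":-1},{"claw":0,"linear":[0,0,0],"spin":-1},{"claw":0,"linear":[0,0,0],"spin":-1},{"claw":0,"linear":[0,0,0],"spin":-1},{"claw":0,"linear":[0,0,0],"spin":-1},{"claw":0,"linear":[0,0,0],"spin":-1},{"claw":0,"linear":[0,0,0],"spin":-1},{"claw":0,"linear":[0,0,0],"spin":-1},{"claw":0,"linear":[0,0,0],"spin":-1},{"claw":0,"linear":[0,0,0],"spin":-1}]}}

```text
clock: 5.88
tool_pos: [0.477, -0.1139, 0.3329]
tool_rot: [-0.258, 0.658, 0.258, 0.658]
contact_force: [0.5, -0.1, -0.3]
grip_width: 0.0856
```

Emit:
{"name": "send_rows", "arguments": {"series": [{"claw":0,"linear":[0,0,0],"spin":-1},{"claw":0,"linear":[0,0,0],"spin":-1},{"claw":0,"linear":[0,0,0],"spin":-1},{"claw":0,"linear":[0,0,0],"spin":-1},{"claw":0,"linear":[0,0,0],"spin":-1},{"claw":0,"linear":[0,0,0],"spin":-1},{"claw":0,"linear":[0,0,0],"spin":-1},{"claw":0,"linear":[0,0,0],"spin":-1},{"claw":0,"linear":[0,0,0],"spin":-1},{"claw":0,"linear":[0,0,0],"spin":-1},{"claw":0,"linear":[0,0,0],"spin":-1},{"claw":0,"linear":[0,0,0],"spin":-1}]}}

```text
clock: 6.88
tool_pos: [0.4769, -0.1139, 0.3329]
tool_rot: [0.553, -0.441, -0.553, -0.441]
contact_force: [0.7, 0.4, -0.4]
grip_width: 0.0849
```

Emit:
{"name": "send_rows", "arguments": {"series": [{"claw":0,"linear":[0,0,0],"spin":0},{"claw":0,"linear":[0,0,0],"spin":0}]}}

```text
clock: 7.05
tool_pos: [0.4771, -0.1137, 0.3328]
tool_rot: [0.551, -0.443, -0.551, -0.443]
contact_force: [-0.6, -0.0, 0.1]
grip_width: 0.0853
```

```bash
python3 - <<'E'
from h import *
c=wcap('w2'); plan([.51,.17,.33],103)
x,y=(np.array(c['intrinsics']@(c['extrinsics'][:3]@np.array([.48,-.115,.075,1]))));0
E
python3 - <<'E'
from h import *
c=load('w2');p=c['intrinsics']@(c['extrinsics'][:3]@np.array([.4795,-.1153,.075,1]));p=p[:2]/p[2];print(p)
u,v=int(p[0])-65,int(p[1])-72;print(u,v)
cv2.imwrite('pics/w2c.png',cv2.resize(c['pixels'][v:v+145,u:u+135],None,fx=4,fy=4,interpolation=cv2.INTER_CUBIC))
E
```

```text
pos [ 0.4771 -0.1136  0.3329] clock 7.1 q [-0.391  0.01   1.735 -0.     1.396 -2.179]
units shift [ 0.11 -3.73 10.79] yawz 102.44 toolx [ 2.e-04 -1.e-04 -1.e+00] tooly [-0.977 -0.215 -0.   ]
spin units needed (mod 36) -0.11 F [-0.5  0.   0.6] [ 0.01 -0.    0.06]
[273.3239514  216.18245239]
208 144Traceback (most recent call last):
  File "<stdin>", line 3, in <module>
ValueError: too many values to unpack (expected 2)
```

View pics/w2c.png

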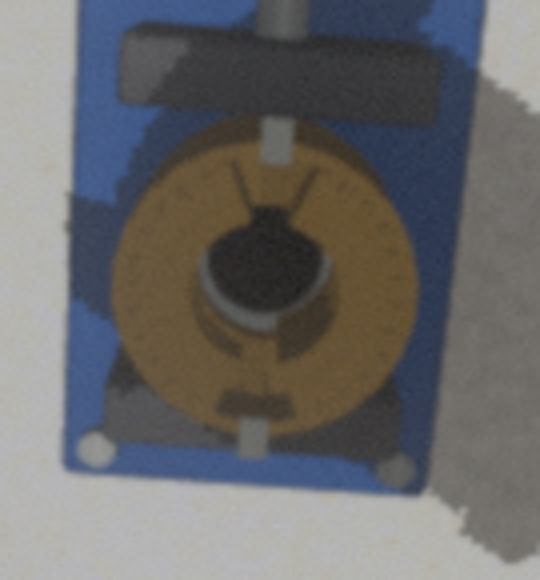

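View pics/w2.png

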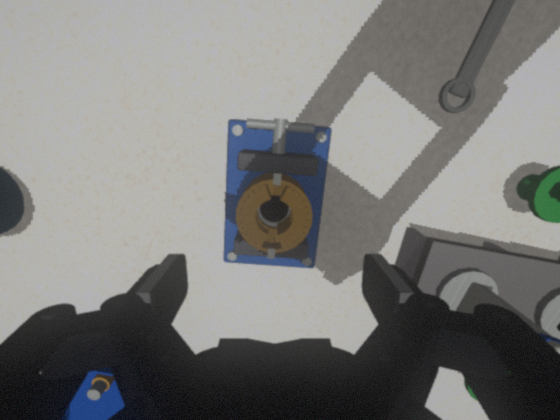

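```bash
python3 - <<'E'
from h import *
c=load('w2')
g=lambda x,y:(208+(x+.5)/4-.5,144+(y+.5)/4-.5)
print(circ(ringpts(c,[g(*p) for p in((111,287),(418,287),(203,152),(333,152),(153,397),(378,397),(203,429),(323,429))])))
m=ringpts(c,[g(279,140),g(253,430)]);print(m,np.degrees(np.arctan2(*(m[0]-m[1])[[1,0]])))
n=ringpts(c,[g(271,220),g(255,402)]);print('notch',n,np.degrees(np.arctan2(*(n[0]-n[1])[[1,0]])))
b=ringpts(c,[(237,130),(321,136),(232,256.5),(307,261.5)],.012);print('bolts',b,[np.degrees(np.arctan2(*(d)[[1,0]])) for d in(b[0]-b[2],b[1]-b[3],b[0]-b[1])],b.mean(0))
E
```

```text
(array([ 0.48051091, -0.1146259 ]), np.float64(0.03176741226921532))
[[ 0.44886521 -0.11882274  0.075     ]
 [ 0.50978086 -0.11071153  0.075     ]] -172.4154154572078
notch [[ 0.46488549 -0.11685517  0.075     ]
 [ 0.50354859 -0.11164802  0.075     ]] -172.32956084697935
bolts [[ 0.42164566 -0.16390105  0.012     ]
 [ 0.40963581 -0.08404246  0.012     ]
 [ 0.55202015 -0.14502972  0.012     ]
 [ 0.5402293  -0.06487485  0.012     ]] [np.float64(-171.76380606727585), np.float64(-171.65013849303085), np.float64(-81.44743601684631)] [ 0.48088273 -0.11446202  0.012     ]
```

Emit:
{"name": "send_rows", "arguments": {"series": [{"claw":0,"linear":[-0.4,-0.31,0.91],"spin":0},{"claw":0,"linear":[-0.4,-0.31,0.91],"spin":0},{"claw":0,"linear":[-0.4,-0.31,0.91],"spin":0},{"claw":0,"linear":[0,-0.31,0.91],"spin":0},{"claw":0,"linear":[0,-0.31,0.91],"spin":0},{"claw":0,"linear":[0,-0.31,0.91],"spin":0},{"claw":0,"linear":[0,-0.31,0.91],"spin":0},{"claw":0,"linear":[0,-0.31,0.91],"spin":0},{"claw":0,"linear":[0,-0.31,0.91],"spin":0},{"claw":0,"linear":[0,-0.31,0.91],"spin":0},{"claw":0,"linear":[0,-0.31,0.91],"spin":0},{"claw":0,"linear":[0,-0.31,0.91],"spin":0}]}}

```text
clock: 8.1
tool_pos: [0.5083, 0.1746, 0.3628]
tool_rot: [0.551, -0.443, -0.551, -0.443]
contact_force: [0.6, 0.2, 0.2]
grip_width: 0.0856
```

Emit:
{"name": "send_rows", "arguments": {"series": [{"claw":0,"linear":[0,0,0],"spin":0},{"claw":0,"linear":[0,0,0],"spin":0},{"claw":0,"linear":[0,0,0],"spin":0}]}}

```text
clock: 8.35
tool_pos: [0.5083, 0.1732, 0.3627]
tool_rot: [-0.552, 0.442, 0.552, 0.442]
contact_force: [0.1, 0.4, 0.6]
grip_width: 0.0855
```

```bash
python3 - <<'E'
from h import *
c=wcap('w3'); plan([.51,.17,.33],103)
for t in ('antenna_blade','rack','spare_blade'):print(t,[(np.round(r['centre'],1).tolist(),round(r['score'],2)) for r in viewer.mark_of(t,c)][:4])
E
```

```text
pos [0.5083 0.1729 0.3628] clock 8.4 q [ 0.184  0.089  1.591 -0.     1.462 -1.606]
units shift [ 1.31 -0.04 -0.13] yawz 102.56 toolx [-0.e+00 -1.e-04 -1.e+00] tooly [-0.976 -0.217  0.   ]
spin units needed (mod 36) -0.09 F [-0.  -0.5  0. ] [-0.01  0.   -0.02]
antenna_blade [([279.2, 226.0], 0.95), ([260.2, 82.7], 0.94), ([241.1, 320.2], 0.94), ([332.9, 331.6], 0.75)]
rack [([234.1, 185.6], 0.97)]
spare_blade [([157.3, 201.3], 0.94)]
```

View pics/w3.png

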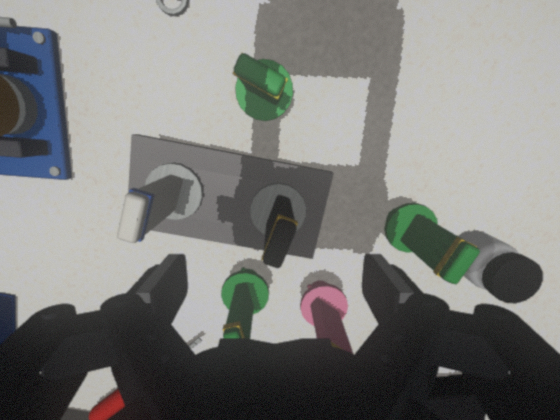

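```bash
python3 - <<'E'
from h import *
c=load('w3')
cv2.imwrite('pics/w3c.png',cv2.resize(c['pixels'][175:275,230:340],None,fx=6,fy=6,interpolation=cv2.INTER_CUBIC))
K=c['intrinsics'];M=np.linalg.inv(c['extrinsics'])
v,u=np.mgrid[180:275,250:310];D=c['depth'][180:275,250:310]
P=np.stack([(u-K[0,2])/K[0,0]*D,(v-K[1,2])/K[1,1]*D,D],-1)@M[:3,:3].T+M[:3,3]
z=P[...,2]
print(np.histogram(z[z>.04],bins=np.arange(.04,.17,.008)))
s=(z>.142)&(z<.156);q=P[s];print(len(q),q.mean(0),np.median(q[:,2]));r=cv2.minAreaRect(q[:,:2].astype(np.float32)*1000);print(r,cv2.boxPoints(r))
s=(z>.06)&(z<.068);print('flange',np.median(P[s],0))
E
```

```text
(array([   7,  719, 1557,  727,   49,   56,   59,   68,   79,   75,   92,
         75,  157,  966,    0,    0]), array([0.04 , 0.048, 0.056, 0.064, 0.072, 0.08 , 0.088, 0.096, 0.104,
       0.112, 0.12 , 0.128, 0.136, 0.144, 0.152, 0.16 , 0.168]))
1000 [0.51517903 0.17682707 0.14828547] 0.14867258138478773
((516.6038818359375, 177.26170349121094), (14.376708030700684, 33.86650466918945), 82.17620086669922) [[498.84973 172.44533]
 [532.401   167.83519]
 [534.35803 182.07808]
 [500.80676 186.68822]]
flange [0.5097946  0.16818998 0.06399704]
```

View pics/w3c.png

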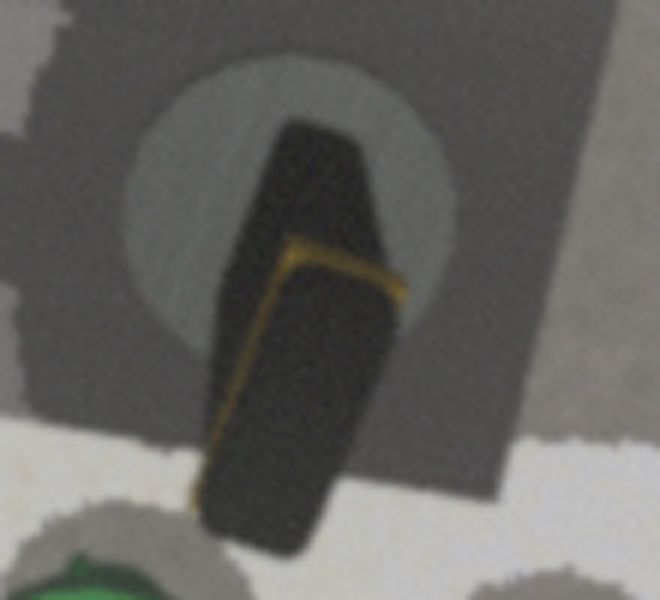

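```bash
python3 - <<'E'
from h import *
c=load('w3');g=lambda x,y:(230+(x+.5)/6-.5,175+(y+.5)/6-.5)
print(circ(ringpts(c,[g(*p) for p in((122,205),(456,205),(200,84),(290,54),(380,84),(150,300),(430,300))],.064)))
print([ray_pt(c,*g(*p),.149).round(4) for p in((290,262),(200,520),(400,300),(300,556))])
plan([.5160,.1765,.1065+.155],82.2)
E
```

```text
(array([0.51694109, 0.17722933]), np.float64(0.026263430779955233))
[array([0.4983, 0.1721, 0.149 ]), array([0.5304, 0.1689, 0.149 ]), array([0.4999, 0.1848, 0.149 ]), array([0.5323, 0.181 , 0.149 ])]
pos [0.5083 0.1728 0.3629] clock 8.55 q [ 0.184  0.089  1.591  0.     1.462 -1.606]
units shift [ 4.05 -0.33  0.08] yawz 102.56 toolx [ 1.e-04  1.e-04 -1.e+00] tooly [-0.976 -0.217 -0.   ]
spin units needed (mod 36) 4.07 F [ 0.5 -0.4  0. ] [ 0.02 -0.03 -0.03]
```

Emit:
{"name": "send_rows", "arguments": {"series": [{"claw":0,"linear":[0,-0.36,0.09],"spin":0},{"claw":0,"linear":[0.3,0,0],"spin":1},{"claw":0,"linear":[0.3,0,0],"spin":1},{"claw":0,"linear":[0.3,0,0],"spin":1},{"claw":0,"linear":[0.3,0,0],"spin":1},{"claw":0,"linear":[0.3,0,0],"spin":0},{"claw":0,"linear":[0,0,0],"spin":0},{"claw":0,"linear":[0,0,0],"spin":0}]}}

```text
clock: 9.22
tool_pos: [0.5168, 0.1777, 0.3251]
tool_rot: [-0.468, 0.531, 0.468, 0.53]
contact_force: [-0.3, 0.2, -0.3]
grip_width: 0.0854
```

```bash
python3 - <<'E'
from h import *
plan([.5166,.1770,.2635],82.6); c=wcap('w4')
E
```

```text
pos [0.5168 0.1777 0.3251] clock 9.22 q [ 0.19   0.132  1.621  0.     1.389 -1.255]
units shift [ 2.46  0.   -0.03] yawz 82.81 toolx [-6.e-04  0.e+00 -1.e+00] tooly [-0.992  0.125  0.001]
spin units needed (mod 36) 0.04 F [-0.3  0.2 -0.3] [ 0.01 -0.06 -0.07]
```

View pics/w4.png

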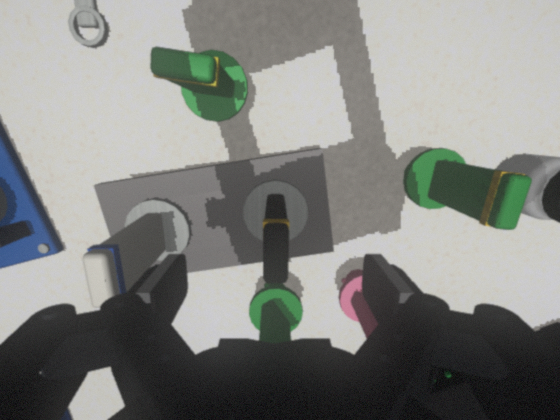

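Emit:
{"name": "send_rows", "arguments": {"series": [{"claw":100,"linear":[0,0,-0.02],"spin":0},{"claw":100,"linear":[0.5,0,0],"spin":0},{"claw":100,"linear":[0.5,0,0],"spin":0},{"claw":100,"linear":[0.5,0,0],"spin":0},{"claw":100,"linear":[0.5,0,0],"spin":0},{"claw":100,"linear":[0.46,0,0],"spin":0},{"claw":100,"linear":[0,0,0],"spin":0},{"claw":100,"linear":[0,0,0],"spin":0}], "grip_force": 30}}

```text
clock: 9.93
tool_pos: [0.5166, 0.1772, 0.2638]
tool_rot: [-0.467, 0.531, 0.467, 0.531]
contact_force: [-0.1, 0.5, 0.1]
grip_width: 0.0516
```

Emit:
{"name": "send_rows", "arguments": {"series": [{"claw":255,"linear":[0,0,0],"spin":0},{"claw":255,"linear":[0,0,0],"spin":0},{"claw":255,"linear":[0,0,0],"spin":0},{"claw":255,"linear":[0,0,0],"spin":0},{"claw":255,"linear":[0,0,0],"spin":0},{"claw":255,"linear":[0,0,0],"spin":0},{"claw":255,"linear":[0,0,0],"spin":0},{"claw":255,"linear":[0,0,0],"spin":0}], "grip_force": 50}}

```text
clock: 10.6
tool_pos: [0.5167, 0.1773, 0.2643]
tool_rot: [-0.467, 0.531, 0.467, 0.531]
contact_force: [0.8, 0.9, 6.6]
grip_width: 0.0132
```

```bash
python3 - <<'E'
from h import *
plan([.5166,.1770,.2635],82.6); c=wcap('w5')
print(telemetry.get_state()['grip_width'])
E
```

```text
pos [0.5167 0.1773 0.2643] clock 10.6 q [ 0.189  0.18   1.696  0.     1.265 -1.253]
units shift [ 0.03  0.   -0.01] yawz 82.65 toolx [ 1.e-03  4.e-04 -1.e+00] tooly [-0.992  0.128 -0.001]
spin units needed (mod 36) 0.01 F [0.8 0.9 6.6] [ 0.06  0.03 -0.03]
0.013119329984293297
```

View pics/w5.png

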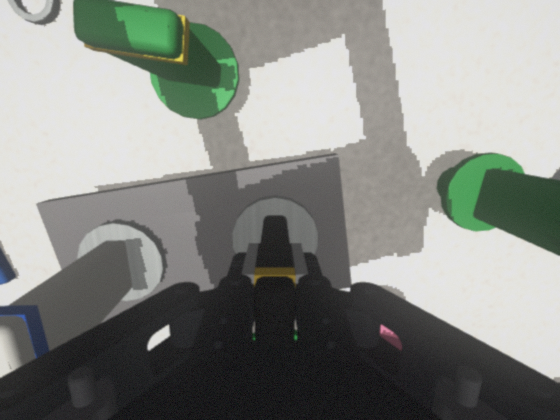

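Emit:
{"name": "send_rows", "arguments": {"series": [{"claw":255,"linear":[-0.2,0,0],"spin":0},{"claw":255,"linear":[-0.4,0,0],"spin":0},{"claw":255,"linear":[-0.8,0,0],"spin":0},{"claw":255,"linear":[-0.8,0,0],"spin":0},{"claw":255,"linear":[-0.8,0,0],"spin":0},{"claw":255,"linear":[-0.8,0,0],"spin":0},{"claw":255,"linear":[-0.8,0,0],"spin":0},{"claw":255,"linear":[-0.8,0,0],"spin":0},{"claw":255,"linear":[-0.6,0,0],"spin":0},{"claw":255,"linear":[0,0,0],"spin":0},{"claw":255,"linear":[0,0,0],"spin":0}]}}

```text
clock: 11.57
tool_pos: [0.5164, 0.1772, 0.4144]
tool_rot: [-0.467, 0.531, 0.467, 0.531]
contact_force: [-0.6, 0.3, -1.9]
grip_width: 0.0134
```

```bash
python3 - <<'E'
from h import *
plan([.4802,-.1150,.414],97.9); c=wcap('w6')
print(telemetry.get_state()['grip_width'])
S=viewer.capture('side');save('s1',S)
cv2.imwrite('pics/s1c.png',cv2.resize(S['pixels'][100:250,200:400],None,fx=4,fy=4,interpolation=cv2.INTER_CUBIC))
E
```

```text
pos [0.5164 0.1772 0.4144] clock 11.57 q [ 0.189  0.086  1.489  0.     1.565 -1.253]
units shift [ 1.000e-02 -6.000e-02 -1.178e+01] yawz 82.65 toolx [ 1.2e-03  3.0e-04 -1.0e+00] tooly [-0.992  0.128 -0.001]
spin units needed (mod 36) -3.05 F [-0.6  0.3 -1.9] [0.08 0.01 0.02]
0.013416204895743635
```

View pics/w6.png

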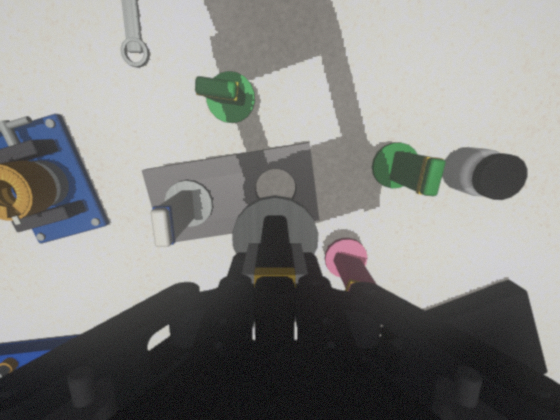

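View pics/s1c.png

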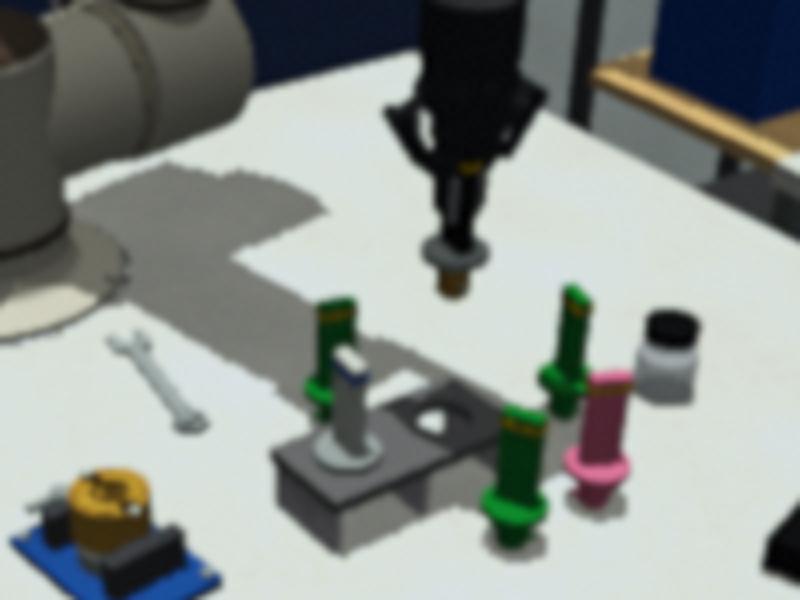

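```bash
python3 - <<'E'
from h import *
c=load('w6')
cv2.imwrite('pics/w6c.png',cv2.resize(c['pixels'][180:300,215:335],None,fx=5,fy=5,interpolation=cv2.INTER_CUBIC))
s=telemetry.get_state()
for d in (.1998,):
  p=np.linalg.inv(np.array(viewer.capture('wrist')['hand_eye']))@np.array([d,0,0,1.]); q=c['intrinsics']@p[:3]; print(q/q[2])
E
```

```text
[276.05180708 239.71091662   1.        ]
```

View pics/w6c.png

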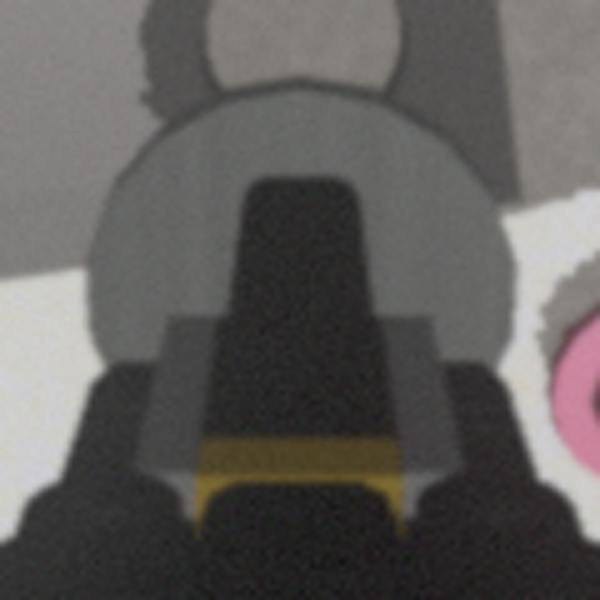

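```bash
python3 - <<'E'
from h import *
c=load('w6');H=np.array(viewer.capture('wrist')['hand_eye']);K=c['intrinsics']
g=lambda x,y:(215+(x+.5)/5-.5,180+(y+.5)/5-.5)
for d in(.1998,.2018):
  W=[]
  for p in((87,270),(516,270),(112,190),(494,190),(170,125),(430,125),(230,92),(372,92),(300,80),(98,340),(505,340)):
    r=H[:3,:3]@np.linalg.inv(K)@np.array([*g(*p),1.]);o=H[:3,3];X=o+r*(d-o[0])/r[0];W.append(X[1:])
  print(d,circ(np.array(W)))
E
```

```text
0.1998 (array([ 0.00147169, -0.00069209]), np.float64(0.02626146324976026))
0.2018 (array([ 0.00070416, -0.00068779]), np.float64(0.026572137314333628))
```

Emit:
{"name": "send_rows", "arguments": {"series": [{"claw":255,"linear":[0,0,-0.98],"spin":0},{"claw":255,"linear":[0,0,-0.98],"spin":0},{"claw":255,"linear":[0,0,-0.98],"spin":0},{"claw":255,"linear":[0,0,-0.98],"spin":0},{"claw":255,"linear":[0,0,-0.98],"spin":0},{"claw":255,"linear":[0,0,-0.98],"spin":0},{"claw":255,"linear":[0,0,-0.98],"spin":0},{"claw":255,"linear":[0,0,-0.98],"spin":0},{"claw":255,"linear":[0,0,-0.98],"spin":0},{"claw":255,"linear":[0,0,-0.98],"spin":0},{"claw":255,"linear":[0,0,-0.98],"spin":0},{"claw":255,"linear":[0,0,-0.98],"spin":0}]}}

```text
clock: 12.77
tool_pos: [0.4785, -0.1155, 0.413]
tool_rot: [-0.467, 0.531, 0.467, 0.531]
contact_force: [0.7, -0.7, -1.3]
grip_width: 0.0134
```

Emit:
{"name": "send_rows", "arguments": {"series": [{"claw":255,"linear":[0.9,0,0],"spin":-1},{"claw":255,"linear":[0.9,0,0],"spin":-1},{"claw":255,"linear":[0.9,0,0],"spin":-1},{"claw":255,"linear":[0,0,0],"spin":-0.05},{"claw":255,"linear":[0,0,0],"spin":0},{"claw":255,"linear":[0,0,0],"spin":0}]}}

```text
clock: 13.27
tool_pos: [0.4792, -0.1143, 0.3473]
tool_rot: [0.533, -0.465, -0.532, -0.465]
contact_force: [0.4, 0.3, -1.4]
grip_width: 0.0133
```

```bash
python3 - <<'E'
from h import *
plan([.4805,-.1147,.320],97.9); c=wcap('w7')
print(telemetry.get_state()['grip_width'])
E
```

```text
pos [ 0.4792 -0.1143  0.3473] clock 13.27 q [-0.391  0.005  1.71   0.     1.425 -2.097]
units shift [ 1.09 -0.05 -0.02] yawz 97.74 toolx [ 7.e-04 -2.e-04 -1.e+00] tooly [-0.991 -0.135 -0.001]
spin units needed (mod 36) -0.03 F [ 0.4  0.3 -1.4] [ 0.09  0.04 -0.  ]
0.013307454158675671
```

View pics/w7.png

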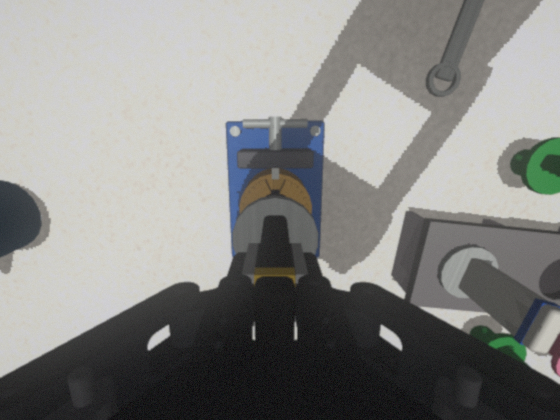

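Emit:
{"name": "send_rows", "arguments": {"series": [{"claw":255,"linear":[0.3,-0.05,-0.02],"spin":-0.03},{"claw":255,"linear":[0.3,0,0],"spin":0},{"claw":255,"linear":[0.3,0,0],"spin":0},{"claw":255,"linear":[0.1,0,0],"spin":0},{"claw":255,"linear":[0,0,0],"spin":0},{"claw":255,"linear":[0,0,0],"spin":0},{"claw":255,"linear":[0,0,0],"spin":0}]}}

```text
clock: 13.9
tool_pos: [0.4803, -0.1147, 0.3215]
tool_rot: [0.534, -0.464, -0.534, -0.464]
contact_force: [-0.1, -1.0, -1.3]
grip_width: 0.0134
```

```bash
python3 - <<'E'
from h import *
plan([.4805,-.1147,.320],97.9); S=viewer.capture('side')
cv2.imwrite('pics/s2c.png',cv2.resize(S['pixels'][180:260,180:280],None,fx=6,fy=6,interpolation=cv2.INTER_CUBIC))
E
```

```text
pos [ 0.4803 -0.1147  0.3215] clock 13.9 q [-0.391  0.025  1.744  0.     1.372 -2.102]
units shift [ 0.06 -0.01 -0.  ] yawz 98.05 toolx [ 3.e-04 -0.e+00 -1.e+00] tooly [-0.99 -0.14 -0.  ]
spin units needed (mod 36) 0.03 F [-0.1 -1.  -1.3] [-0.01 -0.   -0.01]
```

View pics/s2c.png

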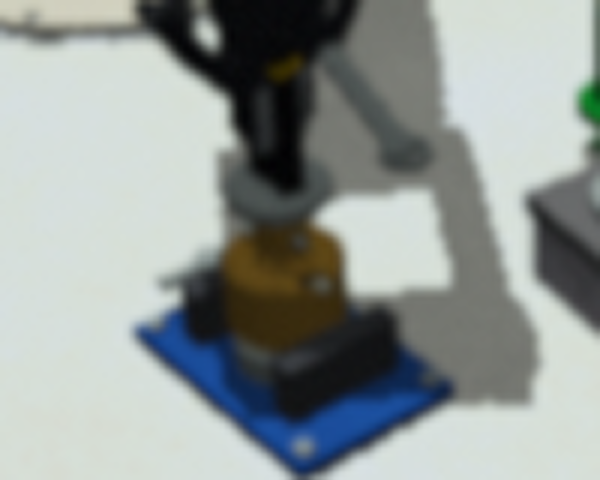

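Emit:
{"name": "send_rows", "arguments": {"series": [{"claw":255,"linear":[0.08,0,0],"spin":0},{"claw":255,"linear":[0.08,0,0],"spin":0},{"claw":255,"linear":[0.08,0,0],"spin":0},{"claw":255,"linear":[0.08,0,0],"spin":0},{"claw":255,"linear":[0.08,0,0],"spin":0},{"claw":255,"linear":[0,0,0],"spin":0}]}}

```text
clock: 14.45
tool_pos: [0.4802, -0.1147, 0.3107]
tool_rot: [-0.534, 0.464, 0.534, 0.464]
contact_force: [0.9, 0.1, -0.8]
grip_width: 0.0136
```

Emit:
{"name": "send_rows", "arguments": {"series": [{"claw":255,"linear":[0.06,0,0],"spin":0},{"claw":255,"linear":[0.06,0,0],"spin":0},{"claw":255,"linear":[0.06,0,0],"spin":0},{"claw":255,"linear":[0.06,0,0],"spin":0},{"claw":255,"linear":[0,0,0],"spin":0}]}}

```text
clock: 14.87
tool_pos: [0.4802, -0.1146, 0.3049]
tool_rot: [-0.534, 0.464, 0.534, 0.464]
contact_force: [-0.1, 0.3, -1.8]
grip_width: 0.0133
```

Emit:
{"name": "send_rows", "arguments": {"series": [{"claw":255,"linear":[0.05,0,0],"spin":0},{"claw":255,"linear":[0.05,0,0],"spin":0},{"claw":255,"linear":[0,0,0],"spin":0}]}}

```text
clock: 15.12
tool_pos: [0.4802, -0.1146, 0.3025]
tool_rot: [-0.534, 0.464, 0.534, 0.464]
contact_force: [0.2, -0.3, -1.5]
grip_width: 0.0134
```

Emit:
{"name": "send_rows", "arguments": {"series": [{"claw":255,"linear":[0.05,0,0],"spin":0},{"claw":255,"linear":[0.05,0,0],"spin":0},{"claw":255,"linear":[0,0,0],"spin":0}]}}

```text
clock: 15.37
tool_pos: [0.4802, -0.1147, 0.2999]
tool_rot: [-0.534, 0.464, 0.534, 0.464]
contact_force: [0.4, -0.7, -1.1]
grip_width: 0.0132
```

Emit:
{"name": "send_rows", "arguments": {"series": [{"claw":255,"linear":[0.06,0,0],"spin":0},{"claw":255,"linear":[0.06,0,0],"spin":0},{"claw":255,"linear":[0.06,0,0],"spin":0},{"claw":255,"linear":[0.06,0,0],"spin":0},{"claw":255,"linear":[0,0,0],"spin":0}]}}

```text
clock: 15.78
tool_pos: [0.4802, -0.1146, 0.2938]
tool_rot: [-0.534, 0.464, 0.534, 0.464]
contact_force: [0.4, -0.3, -1.7]
grip_width: 0.0137
```

Emit:
{"name": "send_rows", "arguments": {"series": [{"claw":255,"linear":[0.04,0,0],"spin":0},{"claw":255,"linear":[0.03,0,0],"spin":0},{"claw":255,"linear":[0,0,0],"spin":0},{"claw":255,"linear":[0,0,0],"spin":0}]}}

```text
clock: 16.12
tool_pos: [0.4802, -0.1147, 0.2925]
tool_rot: [-0.534, 0.464, 0.534, 0.464]
contact_force: [-0.9, -0.1, -1.2]
grip_width: 0.0136
```

Emit:
{"name": "send_rows", "arguments": {"series": [{"claw":255,"linear":[0.03,0,0],"spin":0},{"claw":255,"linear":[0.03,0,0],"spin":0},{"claw":255,"linear":[0,0,0],"spin":0},{"claw":255,"linear":[0,0,0],"spin":0}]}}

```text
clock: 16.45
tool_pos: [0.4802, -0.1147, 0.2909]
tool_rot: [-0.534, 0.464, 0.534, 0.464]
contact_force: [0.3, -0.4, -1.8]
grip_width: 0.0135
```

Emit:
{"name": "send_rows", "arguments": {"series": [{"claw":255,"linear":[0.02,0,0],"spin":0},{"claw":255,"linear":[0,0,0],"spin":0},{"claw":255,"linear":[0,0,0],"spin":0}]}}

```text
clock: 16.7
tool_pos: [0.4803, -0.1147, 0.2906]
tool_rot: [0.534, -0.464, -0.534, -0.464]
contact_force: [0.1, -0.3, 1.9]
grip_width: 0.0136
```

Emit:
{"name": "send_rows", "arguments": {"series": [{"claw":255,"linear":[-0.007,0,0],"spin":0},{"claw":255,"linear":[0.0067,0,0],"spin":0.5},{"claw":255,"linear":[0.0067,0,0],"spin":0.5},{"claw":255,"linear":[0,0,0],"spin":0},{"claw":255,"linear":[0,0,0],"spin":0}]}}

```text
clock: 17.12
tool_pos: [0.4803, -0.1147, 0.2904]
tool_rot: [0.513, -0.486, -0.513, -0.486]
contact_force: [0.3, 0.3, 1.1]
grip_width: 0.0134
```

```bash
cat > r.py <<'E'
from h import *
s=telemetry.get_state();R=Rot.from_quat(s['tool_rot']).as_matrix()
yz=np.degrees(np.arctan2(R[1,2],R[0,2]));z=s['tool_pos'][2]
print('t',s['clock'],'turn',round(98.05-yz,2),'z',round(z*1000,2),'z-nom',round((z-.2905)*1000+(98.05-yz)*24/360,2),'xy',s['tool_pos'][:2].round(4),'F',s['contact_force'].round(2),'T',s['ft_torque'].round(3))
E
python3 r.py
```

```text
t 17.1167 turn 4.93 z 290.36 z-nom 0.19 xy [ 0.4803 -0.1147] F [0.29 0.29 1.11] T [ 0.023 -0.023  0.111]
```

Emit:
{"name": "send_rows", "arguments": {"series": [{"claw":255,"linear":[0.0067,0,0],"spin":0.5},{"claw":255,"linear":[0.0067,0,0],"spin":0.5},{"claw":255,"linear":[0,0,0],"spin":0},{"claw":255,"linear":[0,0,0],"spin":0}]}}

```text
clock: 17.45
tool_pos: [0.4803, -0.1147, 0.29]
tool_rot: [-0.492, 0.508, 0.492, 0.508]
contact_force: [0.7, -0.6, 0.9]
grip_width: 0.0139
```

```bash
python3 r.py
```

```text
t 17.45 turn 9.87 z 290.05 z-nom 0.2 xy [ 0.4803 -0.1147] F [ 0.75 -0.58  0.88] T [-0.033 -0.027  0.027]
```

Emit:
{"name": "send_rows", "arguments": {"series": [{"claw":255,"linear":[0.008,0,0],"spin":0.6},{"claw":255,"linear":[0,0,0],"spin":0},{"claw":255,"linear":[0,0,0],"spin":0}]}}

```text
clock: 17.7
tool_pos: [0.4802, -0.1147, 0.2898]
tool_rot: [-0.479, 0.52, 0.479, 0.521]
contact_force: [0.1, 0.1, 1.3]
grip_width: 0.0132
```

```bash
python3 r.py
```

```text
t 17.7 turn 12.85 z 289.8 z-nom 0.16 xy [ 0.4802 -0.1147] F [0.07 0.08 1.32] T [-0.059  0.059  0.012]
```

Emit:
{"name": "send_rows", "arguments": {"series": [{"claw":255,"linear":[0.008,0,0],"spin":0.6},{"claw":255,"linear":[0,0,0],"spin":0},{"claw":255,"linear":[0,0,0],"spin":0}]}}

```text
clock: 17.95
tool_pos: [0.4802, -0.1147, 0.2896]
tool_rot: [-0.465, 0.533, 0.465, 0.533]
contact_force: [1.1, -0.3, 1.3]
grip_width: 0.0135
```

```bash
python3 r.py
```

```text
t 17.95 turn 15.84 z 289.61 z-nom 0.16 xy [ 0.4802 -0.1147] F [ 1.09 -0.27  1.32] T [-0.001 -0.071 -0.029]
```

Emit:
{"name": "send_rows", "arguments": {"series": [{"claw":255,"linear":[-0.012,0,0],"spin":0},{"claw":255,"linear":[0,0,0],"spin":0},{"claw":255,"linear":[0,0,0],"spin":0}]}}

```text
clock: 18.2
tool_pos: [0.4802, -0.1146, 0.2897]
tool_rot: [-0.464, 0.533, 0.465, 0.533]
contact_force: [0.4, 0.2, 0.4]
grip_width: 0.0132
```

```bash
python3 r.py
```

```text
t 18.2 turn 15.94 z 289.75 z-nom 0.31 xy [ 0.4802 -0.1146] F [0.4  0.21 0.38] T [-0.029 -0.047 -0.042]
```

Emit:
{"name": "send_rows", "arguments": {"series": [{"claw":255,"linear":[0.008,0,0],"spin":0.6},{"claw":255,"linear":[0,0,0],"spin":0},{"claw":255,"linear":[0,0,0],"spin":0}]}}

```text
clock: 18.45
tool_pos: [0.4802, -0.1146, 0.2896]
tool_rot: [-0.45, 0.545, 0.451, 0.545]
contact_force: [-0.5, -0.7, -0.2]
grip_width: 0.0133
```

```bash
python3 r.py
```

```text
t 18.45 turn 18.9 z 289.6 z-nom 0.36 xy [ 0.4802 -0.1146] F [-0.52 -0.68 -0.19] T [-0.035 -0.008 -0.02 ]
```

Emit:
{"name": "send_rows", "arguments": {"series": [{"claw":255,"linear":[0.008,0,0],"spin":0.6},{"claw":255,"linear":[0,0,0],"spin":0},{"claw":255,"linear":[0,0,0],"spin":0}]}}

```text
clock: 18.7
tool_pos: [0.4802, -0.1147, 0.2895]
tool_rot: [-0.436, 0.556, 0.436, 0.557]
contact_force: [0.2, 0.7, -0.3]
grip_width: 0.0132
```

```bash
python3 r.py
```

```text
t 18.7 turn 21.86 z 289.5 z-nom 0.45 xy [ 0.4802 -0.1147] F [ 0.25  0.7  -0.3 ] T [-0.039 -0.035  0.019]
```

Emit:
{"name": "send_rows", "arguments": {"series": [{"claw":255,"linear":[0.008,0,0],"spin":0.6},{"claw":255,"linear":[0,0,0],"spin":0},{"claw":255,"linear":[0,0,0],"spin":0},{"claw":255,"linear":[0,0,0],"spin":0}]}}

```text
clock: 19.03
tool_pos: [0.4802, -0.1147, 0.2893]
tool_rot: [-0.422, 0.568, 0.422, 0.568]
contact_force: [-0.0, -0.2, 1.3]
grip_width: 0.0131
```

```bash
python3 r.py
```

```text
t 19.0333 turn 24.86 z 289.32 z-nom 0.47 xy [ 0.4802 -0.1147] F [-0.   -0.25  1.3 ] T [ 0.009 -0.059 -0.011]
```

Emit:
{"name": "send_rows", "arguments": {"series": [{"claw":255,"linear":[0.008,0,0],"spin":0.6},{"claw":255,"linear":[0,0,0],"spin":0},{"claw":255,"linear":[0,0,0],"spin":0},{"claw":255,"linear":[0,0,0],"spin":0}]}}

```text
clock: 19.37
tool_pos: [0.4802, -0.1147, 0.2891]
tool_rot: [-0.406, 0.579, 0.406, 0.579]
contact_force: [1.5, -0.2, 1.1]
grip_width: 0.0132
```

```bash
python3 r.py
```

```text
t 19.3667 turn 27.88 z 289.12 z-nom 0.48 xy [ 0.4802 -0.1147] F [ 1.52 -0.16  1.12] T [-0.087 -0.058  0.017]
```

Emit:
{"name": "send_rows", "arguments": {"series": [{"claw":255,"linear":[0.008,0,0],"spin":0.6},{"claw":255,"linear":[0,0,0],"spin":0},{"claw":255,"linear":[0,0,0],"spin":0},{"claw":255,"linear":[0,0,0],"spin":0}]}}

```text
clock: 19.7
tool_pos: [0.4803, -0.1147, 0.2889]
tool_rot: [-0.391, 0.589, 0.391, 0.589]
contact_force: [0.6, -1.2, 3.3]
grip_width: 0.013
```

```bash
python3 r.py
```

```text
t 19.7 turn 30.88 z 288.94 z-nom 0.5 xy [ 0.4803 -0.1147] F [ 0.57 -1.25  3.26] T [-0.076 -0.067 -0.075]
```

Emit:
{"name": "send_rows", "arguments": {"series": [{"claw":255,"linear":[0.008,0,0],"spin":0.6},{"claw":255,"linear":[0,0,0],"spin":0},{"claw":255,"linear":[0,0,0],"spin":0},{"claw":255,"linear":[0,0,0],"spin":0}]}}

```text
clock: 20.03
tool_pos: [0.4803, -0.1147, 0.2888]
tool_rot: [-0.376, 0.599, 0.376, 0.599]
contact_force: [0.4, 0.2, 4.1]
grip_width: 0.0136
```

```bash
python3 r.py
```

```text
t 20.0333 turn 33.88 z 288.76 z-nom 0.52 xy [ 0.4803 -0.1147] F [0.44 0.17 4.09] T [-0.084 -0.02   0.009]
```

Emit:
{"name": "send_rows", "arguments": {"series": [{"claw":255,"linear":[0.008,0,0],"spin":0.6},{"claw":255,"linear":[0,0,0],"spin":0},{"claw":255,"linear":[0,0,0],"spin":0},{"claw":255,"linear":[0,0,0],"spin":0}]}}

```text
clock: 20.37
tool_pos: [0.4803, -0.1147, 0.2885]
tool_rot: [-0.36, 0.609, 0.36, 0.609]
contact_force: [1.2, -0.7, 3.8]
grip_width: 0.0131
```

```bash
python3 r.py
```

```text
t 20.3667 turn 36.88 z 288.54 z-nom 0.49 xy [ 0.4803 -0.1147] F [ 1.24 -0.69  3.8 ] T [-0.076 -0.04   0.026]
```

Emit:
{"name": "send_rows", "arguments": {"series": [{"claw":255,"linear":[0.008,0,0],"spin":0.6},{"claw":255,"linear":[0,0,0],"spin":0},{"claw":255,"linear":[0,0,0],"spin":0},{"claw":255,"linear":[0,0,0],"spin":0}]}}

```text
clock: 20.7
tool_pos: [0.4803, -0.1147, 0.2884]
tool_rot: [-0.344, 0.618, 0.344, 0.618]
contact_force: [0.1, 0.4, 5.4]
grip_width: 0.0132
```

```bash
python3 r.py
```

```text
t 20.7 turn 39.91 z 288.39 z-nom 0.55 xy [ 0.4803 -0.1147] F [0.12 0.37 5.44] T [-0.113  0.016 -0.048]
```

Emit:
{"name": "send_rows", "arguments": {"series": [{"claw":255,"linear":[0.008,0,0],"spin":0.6},{"claw":255,"linear":[0,0,0],"spin":0},{"claw":255,"linear":[0,0,0],"spin":0},{"claw":255,"linear":[0,0,0],"spin":0}]}}

```text
clock: 21.03
tool_pos: [0.4803, -0.1147, 0.2882]
tool_rot: [-0.327, 0.627, 0.327, 0.627]
contact_force: [0.2, -0.2, 5.9]
grip_width: 0.0134
```

```bash
python3 r.py
```

```text
t 21.0333 turn 42.91 z 288.22 z-nom 0.58 xy [ 0.4803 -0.1147] F [ 0.22 -0.23  5.93] T [-0.056  0.051 -0.036]
```

Emit:
{"name": "send_rows", "arguments": {"series": [{"claw":255,"linear":[0.008,0,0],"spin":0.6},{"claw":255,"linear":[0,0,0],"spin":0},{"claw":255,"linear":[0,0,0],"spin":0},{"claw":255,"linear":[0,0,0],"spin":0}]}}

```text
clock: 21.37
tool_pos: [0.4803, -0.1147, 0.2881]
tool_rot: [-0.311, 0.635, 0.311, 0.635]
contact_force: [-0.2, 0.1, 6.1]
grip_width: 0.0134
```

```bash
python3 r.py
```

```text
t 21.3667 turn 45.91 z 288.07 z-nom 0.63 xy [ 0.4803 -0.1147] F [-0.22  0.12  6.11] T [-0.057  0.068 -0.002]
```

Emit:
{"name": "send_rows", "arguments": {"series": [{"claw":255,"linear":[0.008,0,0],"spin":0.6},{"claw":255,"linear":[0,0,0],"spin":0},{"claw":255,"linear":[0,0,0],"spin":0},{"claw":255,"linear":[0,0,0],"spin":0}]}}

```text
clock: 21.7
tool_pos: [0.4803, -0.1147, 0.2879]
tool_rot: [-0.294, 0.643, 0.294, 0.643]
contact_force: [0.4, -0.3, 7.4]
grip_width: 0.0135
```

```bash
python3 r.py
```

```text
t 21.7 turn 48.91 z 287.93 z-nom 0.69 xy [ 0.4803 -0.1147] F [ 0.37 -0.27  7.44] T [-0.049  0.088 -0.102]
```

Emit:
{"name": "send_rows", "arguments": {"series": [{"claw":215,"linear":[0,0,0],"spin":0},{"claw":200,"linear":[0,0,0],"spin":0},{"claw":120,"linear":[0,0,0],"spin":0},{"claw":100,"linear":[0,0,0],"spin":0},{"claw":100,"linear":[0,0,0],"spin":0},{"claw":100,"linear":[0,0,0],"spin":0},{"claw":100,"linear":[0,0,0],"spin":0}]}}

```text
clock: 22.28
tool_pos: [0.4802, -0.1147, 0.2876]
tool_rot: [-0.293, 0.643, 0.294, 0.643]
contact_force: [-0.1, -0.5, -0.5]
grip_width: 0.052
```

```bash
python3 r.py; python3 -c "
from h import *
wcap('w8')"
```

```text
t 22.2833 turn 48.99 z 287.56 z-nom 0.32 xy [ 0.4802 -0.1147] F [-0.06 -0.51 -0.48] T [-0.019  0.012  0.084]
```

View pics/w8.png

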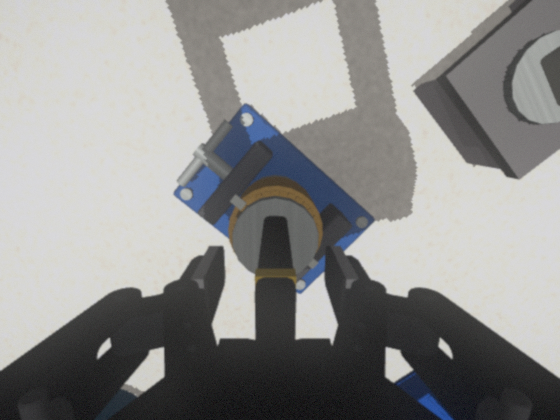

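Released, with the blade still standing in line with the jaws. I'll retreat straight up.

Emit:
{"name": "send_rows", "arguments": {"series": [{"claw":60,"linear":[0,0,0],"spin":0},{"claw":60,"linear":[-0.2,0,0],"spin":0},{"claw":60,"linear":[-0.5,0,0],"spin":0},{"claw":60,"linear":[-0.8,0,0],"spin":0},{"claw":60,"linear":[-0.8,0,0],"spin":0},{"claw":60,"linear":[-0.8,0,0],"spin":0},{"claw":60,"linear":[-0.8,0,0],"spin":0},{"claw":60,"linear":[-0.8,0,0],"spin":0},{"claw":60,"linear":[-0.6,0,0],"spin":0},{"claw":60,"linear":[0,0,0],"spin":0},{"claw":60,"linear":[0,0,0],"spin":0}]}}

```text
clock: 23.25
tool_pos: [0.4802, -0.1147, 0.4209]
tool_rot: [-0.294, 0.643, 0.293, 0.644]
contact_force: [-0.5, -0.8, -0.9]
grip_width: 0.0654
```

```bash
python3 r.py; python3 - <<'E'
from h import *
c=wcap('w9')
S=viewer.capture('side');cv2.imwrite('pics/s3c.png',cv2.resize(S['pixels'][150:310,120:390],None,fx=2.9,fy=2.9,interpolation=cv2.INTER_CUBIC))
K=c['intrinsics'];M=np.linalg.inv(c['extrinsics'])
v,u=np.mgrid[150:330,200:350];D=c['depth'][150:330,200:350]
P=np.stack([(u-K[0,2])/K[0,0]*D,(v-K[1,2])/K[1,1]*D,D],-1)@M[:3,:3].T+M[:3,3];z=P[...,2]
s=(z>.16)&(z<.19)&(np.hypot(P[...,0]-.48,P[...,1]+.115)<.04);q=P[s];zt=np.median(q[:,2]);s&=abs(z-zt)<.004;q=P[s];print(len(q),zt);r=cv2.minAreaRect(q[:,:2].astype(np.float32)*1000);print(r,cv2.boxPoints(r))
E
```

```text
t 23.25 turn 49.0 z 420.86 z-nom 133.63 xy [ 0.4802 -0.1147] F [-0.48 -0.84 -0.93] T [-0.038 -0.035 -0.026]
733 0.17243703370773655
((480.700439453125, -115.35877990722656), (13.53812026977539, 33.57402801513672), 48.86375427246094) [[ 463.6043   -109.41351 ]
 [ 488.8905   -131.50024 ]
 [ 497.79657  -121.30405 ]
 [ 472.51038   -99.217316]]
```

View pics/s3c.png

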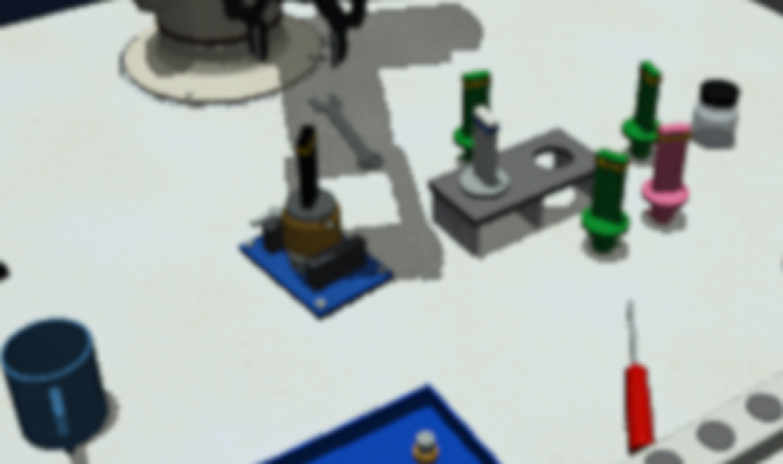

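View pics/w9.png

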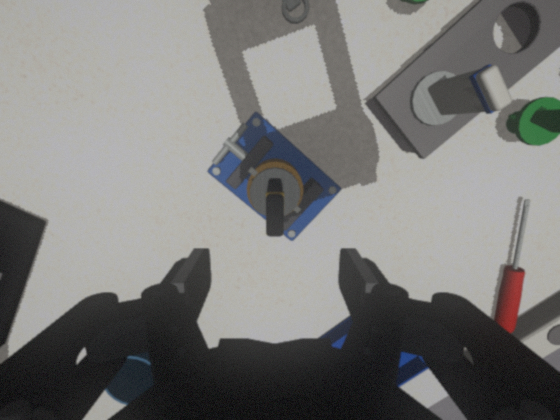

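The antenna stands upright. The top of its blade is centred at (0.481, -0.115) and its yaw is -41°, so it turned 49°. Nothing else has moved, so I'm handing in.

```bash
python3 -c "
from h import *
print(order.hand_in())"
```

```text
the job is handed in; nothing more can be done
None
```

I took the black antenna with the yellow band out of the rack and lowered it into the port. It reached the notch floor with only about 3 N of contact. I then screwed it in clockwise 49° in small steps, let go and retreated, and handed the job in at about 23 s.

- **Seal:** the upward push began at about 19° of turn, so the antenna is about 30° past that point. The hand felt about 9 N at the end, counting the antenna's own weight, and the measured drop fits a seal of 5 N per mm. The 19° is a fitted value, because single force readings scatter by about 1 N. No reading came near the 18 N limit.
- **After letting go:**
  - The top of the blade sits 0.6 mm from the port's axis, so the antenna is upright.
  - Its top is at 172.4 mm, against about 173 mm expected.
  - The blade is still turned 49°, so it did not spring back.
- **Rest of the scene:** in the last pictures the spare antenna, jar, mug and look-alikes appear where they were. I did not measure their positions again.

No check failed. Two measurements of the port, with the wrist half a turn apart, agreed within 1 mm.

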